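Focus the viewer and show it the sediment tube

TASK

Turn the focus knob on top of the inspection viewer until its pointer is in line with the index tab on the ring round it. Then draw the long tube, the tallest one, out of the stand and tip it to a slant of about 45 degrees, cap end up, with its middle straight in front of the viewer's lens, about 80 mm away and level with the lens. The program finishes while still holding the tube there, raised and still; leave the knob on its index and the other tubes in the stand, and do not push the timer or the marker pen about.

Things in the scene. Friction and masses are not known exactly. Their poses are not given: they have to be found in the camera images.
- viewer: Inspection viewer, fixed: grey foot plate 130 x 150 x 14 mm, dark column, white head 100 x 110 x 80 mm, its top 170 mm above the worktop, the knob in the middle of that top. Origin: centre of the foot's underside. The lens looks along its own -x axis (roughly to the robot): barrel up to 60 mm across on the head's -x face, its glass at x = -80 mm, y = 0, z = 130 mm.
- view_point (a point): The point where the middle of the tube belongs: on the lens axis, 80 mm in front of the glass, 130 mm above the worktop. Axes as the viewer's.
- focus_knob (a joint): Angle of the focus knob in rad, counter-clockwise seen from above; 0 = pointer along the viewer's +x axis. It turns about the vertical between -1.7 and 1.7 and stays where it is left (light friction, about 0.04 N m).
- knob_grip (a point): On the knob's axis at grip height, 193 mm above the worktop. Black knob: round skirt 48 mm across, 6 mm high, on it an upright bar 12 mm wide, 43 mm long (x = -21 to 22 mm) and 25 mm high, its top 202 mm above the worktop. The point's +x axis runs along the bar to the pointer end, the narrower one (7 mm) with a white line on top.
- index_ring: Flat aluminium ring on the head round the knob (72 mm across, 3 mm high) with one raised black tab, 18 x 7 x 6 mm with a white line, reaching outwards. Fixed; its angle differs each time. Origin: on the knob's axis at the head's top; +x points to the tab. At the start the pointer must turn 0.5 to 1.5 rad counter-clockwise seen from above to reach it.
- stand: Grey tube stand, a block 70 x 200 x 50 mm fixed to the worktop, with four square wells 14.8 mm wide in a row along its y axis at y = -67.5, -22.5, 22.5 and 67.5 mm, 40 mm deep. Origin: centre of its underside.
- long_tube: Long clear tube with a tapered foot and paper label, 118 mm tall, body 13 mm across, white screw cap 20 mm across and 20 mm high at its top, 20 g; it stands upright in one of the four wells (which one differs), foot 10 mm above the worktop. Origin: centre of its foot; +z axis along the tube to the cap.
- tube_mid (a point): Middle of the long tube, on its axis 60 mm from the foot.
- tube_cap (a point): Centre of the long tube's cap, on its axis 108 mm from the foot; grip here, across the cap.
- short_tube_a: Short blood tube, 81 mm tall, 13 mm across, cap 16 mm, in another well, top 91 mm above the worktop. Bystander. Origin: centre of its foot, z up.
- short_tube_b: Another short blood tube as short_tube_a. Bystander.
- short_tube_c: Another short blood tube as short_tube_a. Bystander.
- timer: Small kitchen-type timer, 64 x 64 x 43 mm, between stand and viewer. Bystander. Origin: centre of its underside.
- marker_black: Marker pen, 17 x 135 x 16 mm, lying on the worktop. Bystander.

How it is judged:
By the outcome, as a careful person would: the job done as asked, in the order asked, and still so for the second after the job is handed in, while the arm keeps its last pose, push and grip.
It also fails if it takes over 53 s, if anything falls off the work surface, if the arm or the gripper's body presses on something with over 40 N, if the wrist force passes 120 N, or if a joint passes its speed limit or range.

ROBOT

A 6-joint arm with a two-finger parallel gripper is mounted at the origin on a cart in front of the work surface, level with it; the furniture and walls round the work are solid. World frame = base frame: x ahead of the robot, y to its left, z up, the work surface at z = 0. Lengths are in m, angles in rad, forces in N, time in s.
With the tool pointing down it reaches from about 0.35 to 0.85 m from the base axis. Payload 8.1 kg.
Tool frame: the origin (TCP) lies at the centre of the arm's flange, where the gripper is bolted on; the fingertips stand 173 mm ahead of it and the grasp point (between the pads) lies 155 mm ahead of it; z points along the fingers, y is the line along which they close (so a half turn about z gives the same grasp; the last joint's range is limited). The gripper opens to 85 mm and grips with 20 to 120 N. Pads are 22 mm wide; open, the fingers measure 114 mm over their backs; the gripper's body (76 mm by 85 mm) begins 54 mm behind the grasp point. The pads swing forward as they close: fully open they stand 13 mm farther back than shut.
Start: joints at [1.205, 0.13, 1.488, -0, 1.523, -0.085], TCP at [0.166, 0.577, 0.405] pointing down, gripper open.
Joint ranges: [-2.96, 2.96], [-0.89, 2.26], [0.02, 2.5], [-1.34, 4.48], [0, 2.73], [-2.66, 2.66]. Speed limits (rad/s): [2.39, 2.39, 2.79, 3.14, 3.14, 3.14].

INTERFACE

Orientations are given as a unit quaternion [x, y, z, w].
In Python, from station import ctrl, imaging, order gives the robot as it stands. The module is installed in compiled form; this text tells all that it offers.
- The arm moves only by the tool drive_tool, never from a script. Its argument "increments" is a list of rows, each a list of 3 entries, a list of its own where there are three numbers: the opening, from -1 (shut) to 1 (fully open), then the shift along the tool's x, y, z in mm, then the turn about the tool's z in rad. A call has exactly 10 rows; each row shifts and turns the commanded pose from where the row before left it, along the tool's axes as they then stand; what a row does not reach is not made up. A row lasts 1/8 s, in which the tool goes at most 62.5 mm and 10.7 degrees, less where a joint would pass 70% of its speed; a pose out of reach is approached as far as the arm can. A call is refused whole if a number of a shift passes 62.5 or a number of a turn 0.188, either way. A call with a gripper value outside its range is refused whole. The fingers move at their own pace and stop on an object; the grip force is fixed at half the most. Time passes only in rows, so rows that do not move let the fingers close, or fill a call up. It gives the time, the measured TCP pose, the force, the opening and the grip force at its end, in the units of the state.
- ctrl.state(): the state, without advancing time (a new reading comes with each control period).
- imaging.capture(name): name is "side" or "top"; returns (picture, depth): 420x560x3 uint8, red, green, blue; 420x560 float32, m along the optical axis (not along the pixel's ray), 0 where there is no reading.
- imaging.camera_info(name): a dict with "fx", "fy", "cx", "cy" (pixels), "k1" (the pictures are not rectified: a ray, as slopes to the right and down, at radius r is drawn at 1 + k1 r^2 times it, then the intrinsics apply), "rvec" (rotation vector, rad) and "tvec" (3), from world to camera coordinates, as OpenCV has them. Camera axes: x right, y down, z forward; pixel columns grow to the right and rows downward; lengths in m; the calibration is good to about 2 mm. A picture is of the moment at which its call begins. camera_info takes no time and is no camera call.
- order.finish_job(): hands the job in; it is judged then, once.
The state is a dict: "clock": time; "joints": joint angles; "qd": joint speeds; "effort": joint torques, N m; "ee_pos": TCP position; "tcp_rot": TCP orientation; "ft_force": force on the tool from outside, world axes, zero at the start; "wrist_torque": the same for the moment, N m; "grip_width": finger opening in m; "gripper_force": force on a finger pad.
Only numpy, scipy, OpenCV 4.12 (cv2) and the standard library are available. Lean on these libraries where they do the work, as an engineer would, in place of code of your own. Each camera call takes 0.05 s, during which the arm holds its last target. There are 200 camera calls.

## Working session

There is one attempt and no reset: what is moved stays moved. The work goes in short steps, Python scripts to look and compute and a tool call to move; the robot and the scene stay as the last step left them, time stands still between calls to the robot, and variables do not carry over. Pictures are saved under pics/ and viewed, at most 10 in all, crops included, and the job is handed in when it is done.

Besides the shell and the picture viewer there is one more tool, called by a JSON object that holds its "fn" and its "kwargs". drive_tool: Moves the arm, as the interface text tells. Its arguments: {"type":"object","properties":{"increments":{"type":"array"}},"required":["increments"]}

```bash
mkdir -p pics; cat > h.py <<'E'
import numpy as np, cv2
from scipy.spatial.transform import Rotation as R
from station import ctrl, imaging, order
def cam(n):
    c=imaging.camera_info(n); K=np.array([[c['fx'],0,c['cx']],[0,c['fy'],c['cy']],[0,0,1.]])
    return K,np.array([c['k1'],0,0,0,0.]),R.from_rotvec(np.ravel(c['rvec'])).as_matrix(),np.ravel(c['tvec'])
def ray(n,uv):
    K,d,Rm,t=cam(n); p=cv2.undistortPoints(np.array(uv,float).reshape(-1,1,2),K,d).reshape(-1,2)
    return -Rm.T@t, np.c_[p,np.ones(len(p))]@Rm
def plane(n,uv,z):
    o,r=ray(n,uv); return o+r*((z-o[2])/r[:,2])[:,None]
def cloud(n,depth):
    h,w=depth.shape; v,u=np.mgrid[:h,:w]; o,r=ray(n,np.c_[u.ravel(),v.ravel()])
    return (o+r*depth.ravel()[:,None]).reshape(h,w,3)
def proj(n,P):
    K,d,Rm,t=cam(n); return cv2.projectPoints(np.array(P,float).reshape(-1,1,3),cv2.Rodrigues(Rm)[0],t,K,d)[0].reshape(-1,2)
def snap(n,f=None):
    a,d=imaging.capture(n)
    if f: cv2.imwrite('pics/'+f,a[...,::-1])
    return a,d
E
python3 - <<'E'
from h import *
for n in('top','side'):
    a,d=snap(n,n+'0.png'); np.savez(n+'0.npz',a=a,d=d)
    K,_,Rm,t=cam(n); print(n,K[0,0],-Rm.T@t,Rm[2])
print(ctrl.state())
E
```

```text
top 410.25876320910214 [ 0.47100652 -0.07881123  1.02054087] [ 0.08267577  0.02275636 -0.99631665]
side 409.24862009690384 [ 0.35784372 -0.79519186  0.55626696] [ 0.26363177  0.82624722 -0.49780901]
{'clock': 0.1, 'joints': array([ 1.20457974e+00,  1.31102404e-01,  1.48918000e+00,  2.44824383e-05,
        1.52299752e+00, -8.54014361e-02]), 'qd': array([ 2.24351726e-04, -1.73141408e-03, -3.09137016e-03, -3.59812834e-05,
        2.89433464e-03, -1.14698793e-03]), 'effort': array([ 1.31135694e-03, -5.70950210e+01, -5.01941192e+01, -2.13954122e-04,
        8.16806161e-03,  1.27524081e-04]), 'ee_pos': array([0.16618403, 0.57631172, 0.40373379]), 'tcp_rot': array([ 1.39947230e-01,  9.90158604e-01, -8.19482607e-04, -2.00802436e-04]), 'ft_force': array([-0.96275055,  0.36518406,  0.06989283]), 'wrist_torque': array([ 0.0362898 , -0.02298844,  0.03142699]), 'gripper_force': 0.0, 'grip_width': 0.08548456400730954}
```

View pics/top0.png

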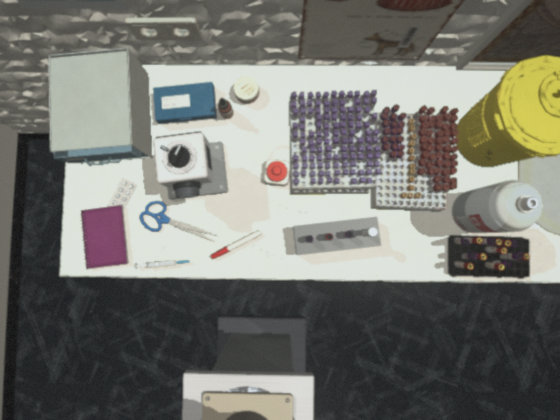

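View pics/side0.png

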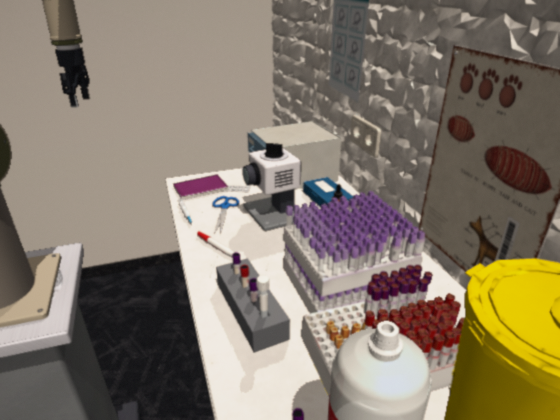

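The top view shows the viewer head and knob at about (180,157), the lens below it at (186,188), the stand at (337,236) and the long tube's white cap at (372,231), at the stand's right end. The side view agrees. Next I zoom in and measure.

```bash
python3 - <<'E'
from h import *
z=np.load('top0.npz'); a,d=z['a'],z['d']
C=cloud('top',d)
g=a.mean(2)
def fit(m,name,z):
    m=m.astype(np.uint8); n,l,s,c=cv2.connectedComponentsWithStats(m); i=1+s[1:,4].argmax()
    v,u=np.where(l==i); P=plane('top',np.c_[u,v],z)
    r=cv2.minAreaRect(P[:,:2].astype(np.float32)*1000); print(name,len(u),u.mean(),v.mean(),r,P.mean(0)); return P
V,U=np.mgrid[:420,:560]
box=lambda u0,u1,v0,v1:(U>=u0)&(U<=u1)&(V>=v0)&(V<=v1)
b=box(140,235,120,210); H=C[...,2]
fit(b&(H>.15),'head',.17)
fit(b&(H>.18),'knob',.202)
fit(b&(H>.005)&(H<.025),'foot',.014)
b=box(280,395,205,265)
fit(b&(H>.04)&(H<.06),'stand',.05)
fit(b&(H>.11),'cap',.128)
print(H[157,180],H[165,165],H[231,372],H[245,300])
k=cv2.resize(a[125:205,145:235],None,fx=8,fy=7,interpolation=cv2.INTER_CUBIC)
cv2.imwrite('pics/kn.png',k[...,::-1])
E
```

```text
head 2716 181.09057437407952 159.72275405007363 ((631.3915405273438, 134.96002197265625), (134.59671020507812, 113.06401824951172), 7.4702606201171875) [0.64119    0.13662829 0.17      ]
knob 172 176.67441860465115 154.75 ((646.4423828125, 138.30909729003906), (20.501562118530273, 43.219581604003906), 65.1830825805664) [0.64490243 0.13788561 0.202     ]
foot 860 216.1953488372093 171.67209302325583 ((651.8422241210938, 100.74385070800781), (129.84982299804688, 73.0574951171875), 7.710408687591553) [0.64283301 0.0869844  0.014     ]
stand 2238 335.8194816800715 235.51876675603216 ((487.5244140625, -207.56382751464844), (69.93490600585938, 198.01524353027344), 7.18198823928833) [ 0.48712217 -0.20529038  0.05      ]
cap 82 371.2317073170732 231.34146341463415 ((495.3713073730469, -271.2535400390625), (19.47025489807129, 21.66993522644043), 0.6389479637145996) [ 0.49571389 -0.27171847  0.128     ]
0.18100238316947137 0.17151906581149667 0.12714697287977916 0.05032483719251524
```

View pics/kn.png

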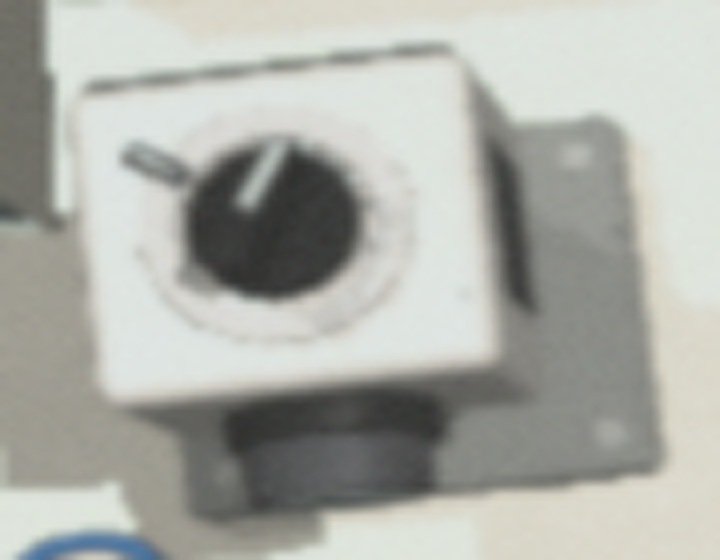

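The crop shows the pointer's white line running from (247,207) to (282,142). The tab runs from (184,180) to (127,152), the ring is centred near (276,224), and the head's top corners are clear.

```bash
cat >> h.py <<'E'
def crop(p): p=np.array(p,float); return np.c_[145+(p[:,0]+.5)/8-.5,125+(p[:,1]+.5)/7-.5]
E
python3 - <<'E'
from h import *
hd=plane('top',crop([(78,92),(455,46),(497,362),(103,398)]),.17); print('head c',hd.mean(0)); print(np.linalg.norm(np.roll(hd,-1,0)-hd,axis=1))
rg=plane('top',crop([(140,224),(412,224),(276,103),(276,343)]),.173); print('ring',rg.mean(0),np.linalg.norm(rg[0]-rg[1]),np.linalg.norm(rg[2]-rg[3]))
tb=plane('top',crop([(184,180),(127,152)]),.178); pt=plane('top',crop([(247,207),(282,142)]),.202)
ang=lambda v:np.degrees(np.arctan2(v[1],v[0]))
c=(hd.mean(0)+rg.mean(0))/2
print(tb,pt,'tab',ang(tb[1]-tb[0]),ang(tb.mean(0)-c),'ptr',ang(pt[1]-pt[0]),ang(pt[1]-c),'c',c)
for e in((hd[0]-hd[3]),(hd[1]-hd[2]),(hd[0]-hd[1]),(hd[3]-hd[2])): print(ang(e))
# current tool axes
s=ctrl.state(); M=R.from_quat(s['tcp_rot']).as_matrix(); print(M.round(3))
E
```

```text
head c [0.64792207 0.13933013 0.17      ]
[0.10180411 0.09786921 0.10494611 0.09454974]
ring [0.64740931 0.14039233 0.173     ] 0.07238160618560778 0.07347140369942298
[[0.65940507 0.16390627 0.178     ]
 [0.66788723 0.17938324 0.178     ]] [[0.64613217 0.14047574 0.202     ]
 [0.6654539  0.13212161 0.202     ]] tab 61.27504147620256 63.307172727830746 ptr -23.38220539597091 -23.51379518870203 c [0.64766569 0.13986123 0.1715    ]
6.280027827849293
8.156688815639633
98.30451764430708
96.45987378255083
[[-0.961  0.277 -0.001]
 [ 0.277  0.961 -0.002]
 [ 0.    -0.002 -1.   ]]
```

```bash
python3 - <<'E'
from h import *
z=np.load('top0.npz'); C=cloud('top',z['d']); ok=(z['d']>0)
P=C[ok]
for nm,(a,b) in {'path':((.166,.576),(.648,.14)),'after':((.648,.14),(.47,-.27)),'tovp':((.42,-.27),(.49,.12))}.items():
    a=np.array(a);b=np.array(b);t=np.clip((P[:,:2]-a)@(b-a)/((b-a)@(b-a)),0,1)
    m=np.linalg.norm(P[:,:2]-a-t[:,None]*(b-a),axis=1)<.08
    print(nm,np.percentile(P[m,2],[50,99,99.9]), P[m][:,2].max())
B=P[(P[:,2]>.12)&(P[:,1]>.2)&(P[:,1]<.5)&(P[:,0]>.5)&(P[:,0]<.9)]
print('box',B.min(0),B.max(0),np.percentile(B,[2,50,98],axis=0))
# rack near stand
for x in(.53,.55,.57,.59): 
    m=(abs(P[:,0]-x)<.01)&(abs(P[:,1]+.27)<.05); print(x,P[m,2].max())
E
```

```text
path [0.00127186 0.19109068 0.20231311] 0.20378177253985086
after [0.00141793 0.18287034 0.20211723] 0.20378177253985086
tovp [-0.0009845   0.09104635  0.14512829] 0.15857252938948052
box [0.64821739 0.20083418 0.12000125] [0.89998715 0.45562198 0.16195634] [[0.66055818 0.26015679 0.12647982]
 [0.77730214 0.35141039 0.14441266]
 [0.89099187 0.44500936 0.14776275]]
0.53 0.05281809420222727
0.55 0.04849013232925603
0.57 0.05122137299620577
0.59 0.1586121837434803
```

{"fn": "drive_tool", "kwargs": {"increments": [[0.3, [0, 0, 0], 0.127], [0.3, [-20, -7, 0], 0], [0.3, [-55, -18, 0], 0], [0.3, [-58, -20, 0], 0], [0.3, [-58, -20, 0], 0], [0.3, [-58, -20, 0], 0], [0.3, [-58, -20, 0], 0], [0.3, [-58, -20, 0], 0], [0.3, [-55, -18, 0], 0], [0.3, [-55, -18, 0], 0]]}}

```text
clock: 1.35
ee_pos: [0.5397, 0.2376, 0.4046]
tcp_rot: [0.202, 0.979, -0.0, -0.0]
ft_force: [0.1, 0.5, -0.4]
grip_width: 0.0556
gripper_force: 0.0
```

{"fn": "drive_tool", "kwargs": {"increments": [[0.3, [-50, -17, 0], 0], [0.3, [-50, -17, 0], 0], [0.3, [-30, -10, 0], 0], [0.3, [-8, -3, 0], 0], [0.3, [0, 0, 20], 0], [0.3, [0, 0, 22], 0], [0.3, [0, 0, 8], 0], [0.3, [0, 0, 0], 0], [0.3, [0, 0, 0], 0], [0.3, [0, 0, 0], 0]]}}

```text
clock: 2.6
ee_pos: [0.6467, 0.1427, 0.3559]
tcp_rot: [0.202, 0.979, 0.0, 0.001]
ft_force: [0.5, 0.2, 0.0]
grip_width: 0.0558
gripper_force: 0.0
```

```bash
python3 - <<'E'
from h import *
s=ctrl.state(); print(s['ee_pos'],s['joints'],s['grip_width'])
a,d=snap('side'); u=proj('side',[[.648,.14,.19]])[0].astype(int); print(u)
k=a[u[1]-50:u[1]+50,u[0]-60:u[0]+60]; cv2.imwrite('pics/s1.png',cv2.resize(k,None,fx=6,fy=6,interpolation=cv2.INTER_CUBIC)[...,::-1])
E
```

```text
[0.6466993  0.14267727 0.35591804] [ 1.39757371e-01  3.20864110e-01  1.35821270e+00 -4.84767363e-06
  1.46064494e+00 -1.02357816e+00] 0.05581114935883352
[272 147]
```

View pics/s1.png

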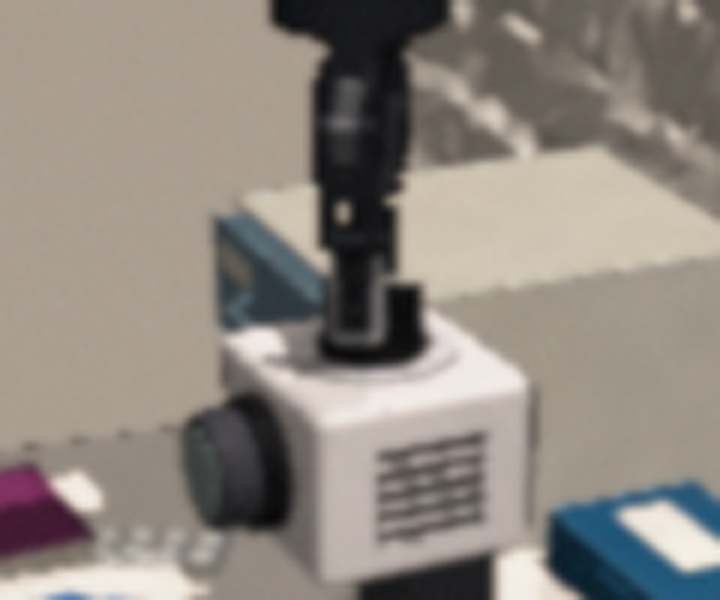

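The picture shows the two fingers at crop (355,300) straddling the bar just above the skirt, with the bar's pointer end showing at (405,310). Next I centre, lower 3 mm and close.

{"fn": "drive_tool", "kwargs": {"increments": [[0.3, [-2, -2, 3], 0], [0.3, [0, 0, 0], 0], [-1, [0, 0, 0], 0], [-1, [0, 0, 0], 0], [-1, [0, 0, 0], 0], [-1, [0, 0, 0], 0], [-1, [0, 0, 0], 0], [-1, [0, 0, 0], 0], [-1, [0, 0, 0], 0], [-1, [0, 0, 0], 0]]}}

```text
clock: 3.9
ee_pos: [0.6476, 0.1406, 0.352]
tcp_rot: [0.202, 0.979, 0.001, 0.0]
ft_force: [2.2, 4.5, -0.7]
grip_width: 0.0109
gripper_force: 61.5
```

{"fn": "drive_tool", "kwargs": {"increments": [[-1, [0, 0, 0], -0.1], [-1, [0, 0, 0], -0.17], [-1, [0, 0, 0], -0.18], [-1, [0, 0, 0], -0.18], [-1, [0, 0, 0], -0.18], [-1, [0, 0, 0], -0.18], [-1, [0, 0, 0], -0.18], [-1, [0, 0, 0], -0.17], [-1, [0, 0, 0], -0.1], [-1, [0, 0, 0], -0.056]]}}

```text
clock: 5.15
ee_pos: [0.6483, 0.1389, 0.3521]
tcp_rot: [-0.518, 0.855, -0.001, 0.001]
ft_force: [4.9, -2.6, -1.7]
grip_width: 0.0108
gripper_force: 61.2
```

{"fn": "drive_tool", "kwargs": {"increments": [[-1, [0, 0, 0], 0], [-1, [0, 0, 0], 0], [-0.3, [0, 0, 0], 0], [-0.3, [0, 0, 0], 0], [0.2, [0, 0, -15], 0], [0.2, [0, 0, -40], 0], [0.2, [30, 0, -20], 0], [0.2, [60, 0, 0], 0], [0.2, [60, 0, 0], 0], [0.2, [60, 0, 0], 0]]}}

```text
clock: 6.4
ee_pos: [0.5499, 0.0043, 0.4276]
tcp_rot: [-0.487, 0.873, -0.019, -0.011]
ft_force: [-0.0, 0.5, 0.3]
grip_width: 0.0514
gripper_force: 0.0
```

```bash
python3 - <<'E'
from h import *
a,d=snap('top'); np.savez('top1.npz',a=a,d=d)
k=cv2.resize(a[125:205,145:235],None,fx=8,fy=7,interpolation=cv2.INTER_CUBIC)
cv2.imwrite('pics/kn2.png',k[...,::-1]); s=ctrl.state(); print(s['ee_pos'],s['tcp_rot'],s['joints'])
E
```

```text
[0.54787931 0.00244753 0.42747415] [-0.48554484  0.87389019 -0.02014897 -0.01249645] [-0.07250311 -0.01774718  1.60098996 -0.04741367  1.55720238 -2.65696696]
```

View pics/kn2.png

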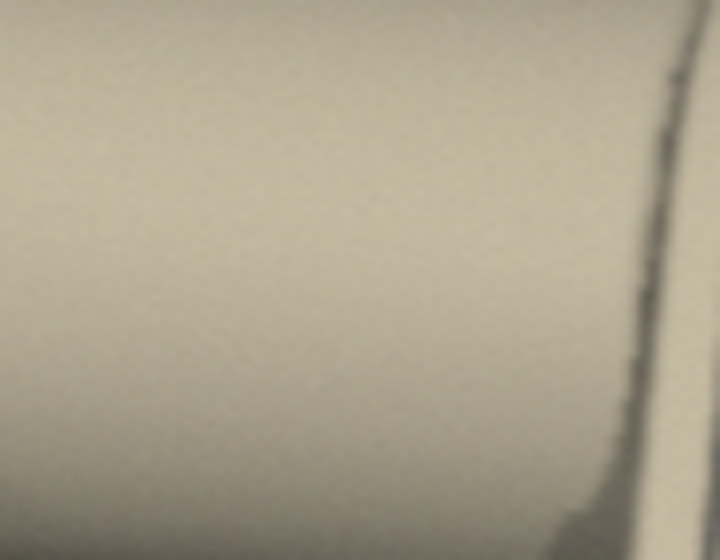

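The arm blocks the view and joint 6 is close to its limit. I turn clockwise to the stand's heading before moving on.

{"fn": "drive_tool", "kwargs": {"increments": [[0.2, [0, 0, 0], 0.12], [0.2, [0, 0, 0], 0.16], [0.2, [0, 0, 0], 0.17], [0.2, [0, 0, 0], 0.17], [0.2, [0, 0, 0], 0.17], [0.2, [0, 0, 0], 0.17], [0.2, [0, -60, 0], 0], [0.2, [0, -60, 0], 0], [0.2, [0, -60, 0], 0], [0.2, [0, -10, 0], 0]]}}

```text
clock: 7.7
ee_pos: [0.5618, -0.1873, 0.4357]
tcp_rot: [-0.028, 0.999, -0.022, -0.001]
ft_force: [-0.0, 0.5, 0.4]
grip_width: 0.0515
gripper_force: 0.0
```

```bash
python3 - <<'E'
from h import *
a,d=snap('top'); np.savez('top1.npz',a=a,d=d)
k=cv2.resize(a[125:205,145:235],None,fx=8,fy=7,interpolation=cv2.INTER_CUBIC)
cv2.imwrite('pics/kn3.png',k[...,::-1]); s=ctrl.state(); print(s['ee_pos'],s['tcp_rot'],s['joints'])
M=R.from_quat(s['tcp_rot']).as_matrix(); print(M); print(M.T@(np.array([.4955,-.2715,.4])-s['ee_pos']))
E
```

```text
[ 0.56185936 -0.18661495  0.43547867] [-2.79065066e-02  9.99363080e-01 -2.22212796e-02 -9.36314218e-04] [-0.39386741  0.09119743  1.47486007 -0.04131863  1.55904865 -2.02035299]
[[-9.98440700e-01 -5.58190770e-02 -6.31199151e-04]
 [-5.57358526e-02  9.97454883e-01 -4.44665113e-02]
 [ 3.11167229e-03 -4.43619942e-02 -9.99010676e-01]]
[ 0.07087662 -0.07939099  0.03926   ]
```

View pics/kn3.png

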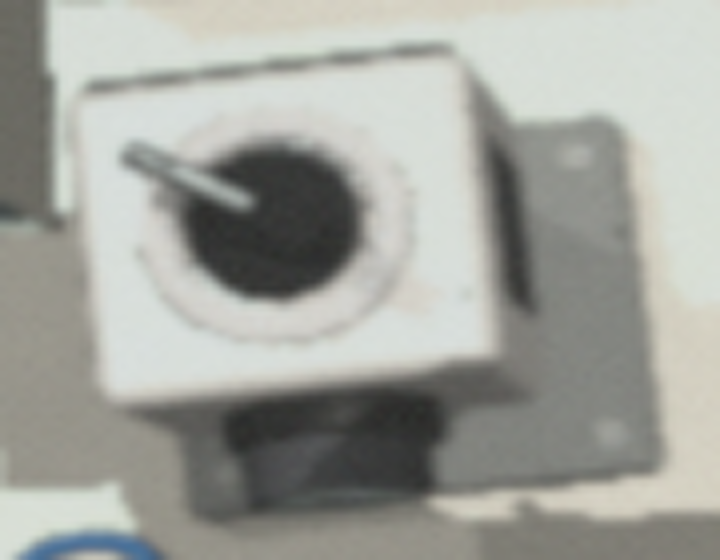

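The pointer's white line now runs from (250,205) straight into the tab's line, which ends at (127,150). I check that numerically and work out the move to the cap.

```bash
python3 - <<'E'
from h import *
a=np.load('top1.npz')['a']; k=cv2.resize(a[125:205,145:235],None,fx=8,fy=7,interpolation=cv2.INTER_CUBIC).mean(2)
pts=[]
for x in range(118,252,8):
    y0=int(205+(x-250)*.44); w=k[y0-14:y0+15,x]; w=np.clip(w-np.percentile(w[8:21],30),0,None)[8:21]; pts.append((x,y0-6+(w*np.arange(13)).sum()/w.sum()))
pts=np.array(pts); print(pts.round(1).tolist())
ang=lambda z,m:(lambda P:(lambda d:np.degrees(np.arctan2(d[1],d[0])))(np.array([np.polyfit(np.arange(m.sum()),P[:,i],1)[0] for i in(0,1)])))(plane('top',crop(pts[m]),z))
print('ptr',ang(.202,(pts[:,0]>190)),'tab',ang(.178,(pts[:,0]<165)))
s=ctrl.state(); M=R.from_quat(s['tcp_rot']).as_matrix()@R.from_rotvec([0,0,-.07]).as_matrix()
T=np.array([.4957,-.2725,.118])-.155*M[:,2]; print(T,(M.T@(T-s['ee_pos'])*1000).round(1))
E
```

```text
[[118.0, 142.7], [126.0, 146.7], [134.0, 149.4], [142.0, 154.5], [150.0, 157.8], [158.0, 161.5], [166.0, 166.2], [174.0, 170.5], [182.0, 172.3], [190.0, 175.8], [198.0, 179.7], [206.0, 183.0], [214.0, 187.3], [222.0, 191.6], [230.0, 194.7], [238.0, 198.1], [246.0, 200.3]]
ptr -116.40216060581064 tab -117.89778804781956
[ 0.49579784 -0.26560769  0.27284665] [ 74.4 -62.8 166. ]
```

{"fn": "drive_tool", "kwargs": {"increments": [[0.2, [0, 0, 0], -0.07], [0.2, [30, -25, 0], 0], [0.2, [34, -28, 0], 0], [0.2, [10, -10, 20], 0], [0.2, [0, 0, 45], 0], [0.2, [0, 0, 40], 0], [0.2, [0, 0, 25], 0], [0.2, [0, 0, 10], 0], [0.2, [0, 0, 0], 0], [0.2, [0, 0, 0], 0]]}}

```text
clock: 9.0
ee_pos: [0.4973, -0.2619, 0.2993]
tcp_rot: [-0.065, 0.998, -0.022, -0.001]
ft_force: [0.2, 0.8, 0.4]
grip_width: 0.0511
gripper_force: 0.0
```

```bash
python3 - <<'E'
from h import *
s=ctrl.state(); M=R.from_quat(s['tcp_rot']).as_matrix(); print(s['ee_pos'],M.round(4),s['joints'][5])
T=np.array([.4957,-.2725,.118])-.155*M[:,2]; print((M.T@(T-s['ee_pos'])*1000).round(1))
a,d=snap('side'); u=proj('side',[[.496,-.27,.118]])[0].astype(int); print(u)
k=a[u[1]-50:u[1]+50,u[0]-60:u[0]+60]; cv2.imwrite('pics/s2.png',cv2.resize(k,None,fx=6,fy=6,interpolation=cv2.INTER_CUBIC)[...,::-1])
E
```

```text
[ 0.49730792 -0.26186928  0.2992503 ] [[-9.916e-01 -1.291e-01  6.000e-04]
 [-1.290e-01  9.906e-01 -4.470e-02]
 [ 5.200e-03 -4.440e-02 -9.990e-01]] -2.253460185154594
[ 2.  -2.3 26.5]
[260 279]
```

View pics/s2.png

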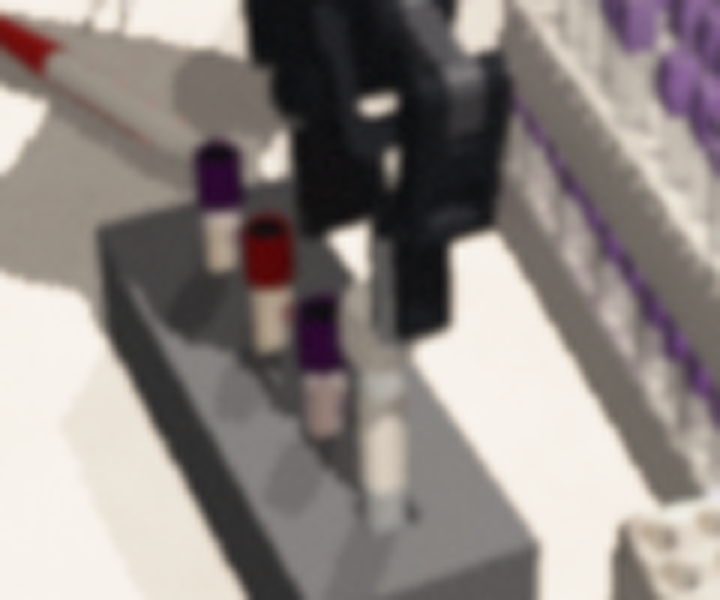

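The cap, at crop (370,310), sits between the two open fingers at (330,200) and (425,300). I go down 26 mm and close.

{"fn": "drive_tool", "kwargs": {"increments": [[0.2, [2, -2, 10], 0], [0.2, [0, 0, 16], 0], [0.2, [0, 0, 0], 0], [-1, [0, 0, 0], 0], [-1, [0, 0, 0], 0], [-1, [0, 0, 0], 0], [-1, [0, 0, 0], 0], [-1, [0, 0, 0], 0], [-1, [0, 0, 0], 0], [-1, [0, 0, 0], 0]]}}

```text
clock: 10.3
ee_pos: [0.495, -0.2654, 0.2722]
tcp_rot: [-0.065, 0.998, -0.022, -0.002]
ft_force: [0.2, 0.2, 1.8]
grip_width: 0.0181
gripper_force: 58.7
```

{"fn": "drive_tool", "kwargs": {"increments": [[-1, [0, 0, -10], 0], [-1, [0, 0, -25], 0], [-1, [0, 0, -25], 0], [-1, [20, 0, 0], 0], [-1, [30, 0, 0], 0], [-1, [12, 0, 0], 0], [-1, [0, 0, 0], 0], [-1, [0, 0, 30], 0], [-1, [0, 0, 25], 0], [-1, [0, 0, 5], 0]]}}

```text
clock: 11.55
ee_pos: [0.4333, -0.2726, 0.2704]
tcp_rot: [-0.065, 0.998, -0.02, -0.003]
ft_force: [0.2, 0.1, -0.3]
grip_width: 0.0182
gripper_force: 58.8
```

```bash
python3 - <<'E'
from h import *
s=ctrl.state(); print(s['ee_pos'],s['ft_force'],s['grip_width'])
a,d=snap('side'); u=proj('side',[[.45,-.27,.08]])[0].astype(int); print(u)
k=a[u[1]-50:u[1]+50,u[0]-60:u[0]+60]; cv2.imwrite('pics/s3.png',cv2.resize(k,None,fx=6,fy=6,interpolation=cv2.INTER_CUBIC)[...,::-1])
E
```

```text
[ 0.43330713 -0.27262136  0.27038128] [ 0.19060401  0.1092396  -0.27639827] 0.018165066573305525
[234 302]
```

View pics/s3.png

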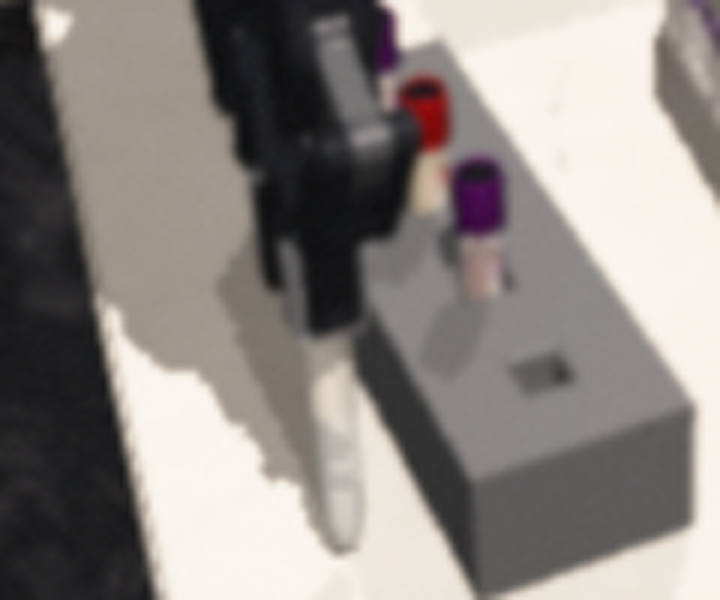

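The tube hangs upright outside the stand's near face, foot at crop (345,545). Pushing it across the stand's top edge now tips it in the pads.

{"fn": "drive_tool", "kwargs": {"increments": [[-1, [-12, 0, 0], 0], [-1, [-9, 0, 0], 0], [-1, [-9, 0, 0], 0], [-1, [-9, 0, 0], 0], [-1, [-9, 0, 0], 0], [-1, [-9, 0, 0], 0], [-1, [-9, 0, 0], 0], [-1, [-9, 0, 0], 0], [-1, [-6, 0, 0], 0], [-1, [0, 0, 0], 0]]}}

```text
clock: 12.85
ee_pos: [0.5143, -0.2627, 0.2721]
tcp_rot: [-0.065, 0.998, -0.022, -0.002]
ft_force: [-2.8, 0.6, 2.8]
grip_width: 0.0183
gripper_force: 58.5
```

```bash
python3 - <<'E'
from h import *
s=ctrl.state(); print(s['ee_pos'],s['ft_force'],s['grip_width'])
a,d=snap('side'); u=proj('side',[[.47,-.27,.09]])[0].astype(int); print(u)
k=a[u[1]-50:u[1]+50,u[0]-60:u[0]+60]; cv2.imwrite('pics/s4.png',cv2.resize(k,None,fx=6,fy=6,interpolation=cv2.INTER_CUBIC)[...,::-1])
E
```

```text
[ 0.51434975 -0.262686    0.27214092] [-2.84692895  0.58136613  2.7742397 ] 0.018349131901905222
[245 295]
```

View pics/s4.png

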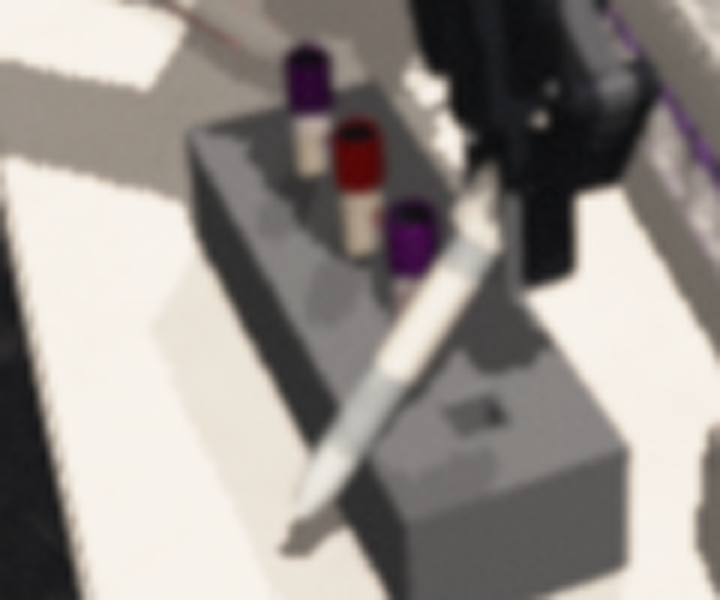

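The tube lies across the stand's edge, foot at crop (303,505) and cap base at about (475,250). I measure the slant in the tipping plane.

```bash
python3 - <<'E'
from h import *
s=ctrl.state(); M=R.from_quat(s['tcp_rot']).as_matrix(); G=s['ee_pos']+.155*M[:,2]
p=np.array([(303,503),(348,435),(428,318),(470,250)],float); uv=np.c_[185+(p[:,0]+.5)/6-.5,245+(p[:,1]+.5)/6-.5]
o,r=ray('side',uv); n=M[:,1]; P=o+r*(((G-o)@n)/(r@n))[:,None]
q=(P-G)@M; print('G',G,'\n',P.round(4)); print((q*1000).round(1))
d=np.linalg.svd(P-P.mean(0))[2][0]; d*=np.sign(d[2]); print(d,'slant from vertical',np.degrees(np.arccos(d[2])),np.linalg.norm(P[0]-G))
E
```

```text
G [ 0.51412086 -0.26950014  0.11739812] 
 [[ 0.4447 -0.2822  0.033 ]
 [ 0.4598 -0.2794  0.0525]
 [ 0.4862 -0.2745  0.0852]
 [ 0.4999 -0.2719  0.1045]]
[[70.  -0.  84.9]
 [54.7  0.  65.3]
 [28.1 -0.  32.4]
 [14.3 -0.  13. ]]
[0.61054499 0.11381579 0.78376067] slant from vertical 38.393800074862945 0.110066331785065
```

{"fn": "drive_tool", "kwargs": {"increments": [[-1, [-5, 0, 0], 0], [-1, [-5, 0, 0], 0], [-1, [0, 0, 0], 0], [-1, [0, 0, 0], 0], [-1, [0, 0, -15], 0], [-1, [0, 0, -40], 0], [-1, [0, 0, -40], 0], [-1, [0, 0, -5], 0], [-1, [0, 0, 0], 0], [-1, [0, 0, 0], 0]]}}

```text
clock: 14.15
ee_pos: [0.5234, -0.257, 0.3702]
tcp_rot: [-0.065, 0.998, -0.021, -0.003]
ft_force: [0.4, -0.1, 0.2]
grip_width: 0.0185
gripper_force: 59.2
```

```bash
python3 - <<'E'
from h import *
s=ctrl.state(); M=R.from_quat(s['tcp_rot']).as_matrix(); G=s['ee_pos']+.155*M[:,2]; print(s['ee_pos'],s['ft_force'],s['grip_width'],G)
a,d=snap('side'); u=proj('side',[G])[0].astype(int)+[-20,20]; print(u)
k=a[u[1]-50:u[1]+50,u[0]-60:u[0]+60]; cv2.imwrite('pics/s5.png',cv2.resize(k,None,fx=6,fy=6,interpolation=cv2.INTER_CUBIC)[...,::-1])
E
```

```text
[ 0.52342361 -0.25698077  0.37015836] [ 0.361753   -0.05264481  0.16614785] 0.018504357330093677 [ 0.52293693 -0.26354561  0.21529821]
[253 245]
```

View pics/s5.png

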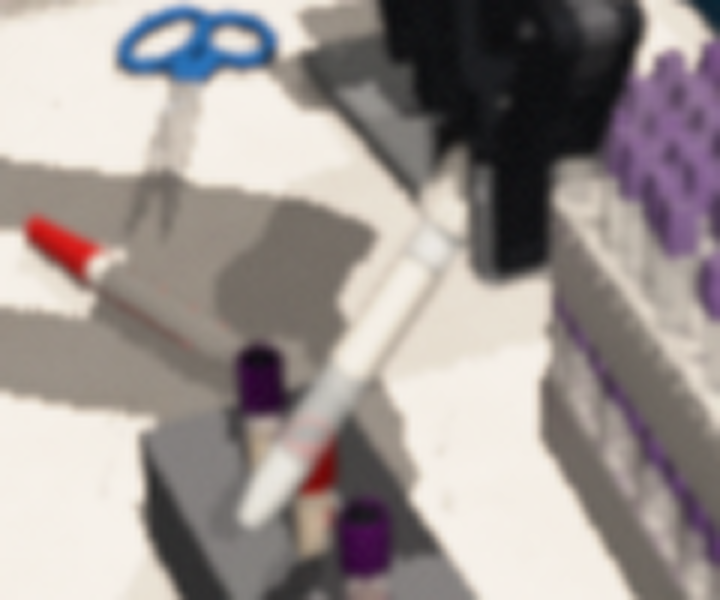

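The held tube is clear of the stand, foot at crop (248,518) and its neck near (437,240). The three short tubes are still in their wells. I compute the slant and the remaining move.

```bash
python3 - <<'E'
from h import *
s=ctrl.state(); M=R.from_quat(s['tcp_rot']).as_matrix(); G=s['ee_pos']+.155*M[:,2]
p=np.array([(246,520),(345,370),(436,238)],float); uv=np.c_[193+(p[:,0]+.5)/6-.5,195+(p[:,1]+.5)/6-.5]
o,r=ray('side',uv); n=M[:,1]; P=o+r*(((G-o)@n)/(r@n))[:,None]; q=(P-G)@M
print((q*1000).round(1)); d=P[-1]-P[0]; d/=np.linalg.norm(d); print('slant',np.degrees(np.arccos(d[2])), np.linalg.norm(P[0]-G), 'foot-line', np.degrees(np.arctan2(q[0,0],q[0,2])))
phi=np.arctan2((q[0]-q[-1])[0],(q[0]-q[-1])[2]); dl=-np.array([np.sin(phi),0,np.cos(phi)]) # cap dir in tool
yaw=np.radians(7.5); c=np.array([.6477,.1399,0]); V=c-.16*np.array([np.cos(yaw),np.sin(yaw),0])+[0,0,.13]; print('V',V,'q6',s['joints'][5])
cap=q[0]/1000+.108*dl; print('cap centre in tool rel grasp',cap)
for w in(0,1.565,-1.575):
    N=M@R.from_rotvec([0,0,w]).as_matrix(); mid=N@(q[0]/1000+.060*dl); T=V-mid-.155*N[:,2]
    print(w,'slant',np.degrees(np.arccos((N@dl)[2])),'T',T.round(4),'shift in rotated tool',(N.T@(T-s['ee_pos'])*1000).round(1),'in current',(M.T@(T-s['ee_pos'])*1000).round(1))
E
```

```text
[[73.6 -0.  83.9]
 [42.6 -0.  44.7]
 [14.7 -0.  11.2]]
slant 39.50997475842712 0.11161243560822658 foot-line 41.22297740398959
V [0.48906882 0.11901581 0.13      ] q6 -2.2270406215334435
cap centre in tool rel grasp [-6.78010460e-02 -3.98877712e-20 -8.39222349e-02]
0 slant 39.50997475842712 T [0.4521 0.1187 0.2387] shift in rotated tool [ 21.1 386.9 115.6] in current [ 21.1 386.9 115.6]
1.565 slant 36.574735344498734 T [0.4844 0.1608 0.2368] shift in rotated tool [424.4  18.7 115.6] in current [-16.3 424.5 115.6]
-1.575 slant 41.306518035580545 T [0.4945 0.0863 0.2399] shift in rotated tool [-349.1  -18.1  115.6] in current [-16.7 349.2 115.6]
```

```bash
cat >> h.py <<'E'
def tube():
    """axis of the held tube from side depth: (phi in tool xz plane, cap dir world, points in tool frame rel. grasp)"""
    s=ctrl.state(); M=R.from_quat(s['tcp_rot']).as_matrix(); G=s['ee_pos']+.155*M[:,2]
    a,d=snap('side'); C=cloud('side',d); q=(C-G)@M
    ph=np.radians(42); ax=np.array([np.sin(ph),0,np.cos(ph)]); t=q@ax; off=np.linalg.norm(q-t[...,None]*ax,axis=-1)
    m=(d>0)&(t>.022)&(t<.1)&(off<.022); Q=q[m]
    for _ in range(3):
        c=np.median(Q,0); e=np.linalg.svd(Q-Q.mean(0),full_matrices=False)[2][0]; e*=np.sign(e[2]); c=Q.mean(0)
        Q=Q[np.linalg.norm((Q-c)-np.outer((Q-c)@e,e),axis=1)<.009]
    t=q@ax; mm=(d>0)&(off<.022)&(t>.09)&(t<.13)
    return s,M,G,Q,c,e,q[mm]
E
python3 - <<'E'
from h import *
s,M,G,Q,c,e,f=tube()
print(len(Q),c*1000,e,'phi',np.degrees(np.arctan2(e[0],e[2])),'slant',np.degrees(np.arccos((M@e)[2]*-1)),'foot t max',((f@e).max() if len(f) else None))
print('axis at grasp height offset',c-e*c[2]/e[2])
E
```

```text
396 [43.62050515 -6.85925351 41.73624633] [0.62112426 0.00445173 0.78369946] phi 38.3987301006182 slant 38.9565725335588 foot t max 0.11120823714184654
axis at grasp height offset [ 0.01054227 -0.00709633  0.        ]
```

Two measurements agree on a slant of about 39°. I push again, lower on the tube, to reach about 48° in the hand. That becomes 45° once the tool is turned across the lens.

{"fn": "drive_tool", "kwargs": {"increments": [[-1, [20, 0, 0], 0], [-1, [20, 0, 0], 0], [-1, [0, 0, 20], 0], [-1, [0, 0, 40], 0], [-1, [0, 0, 35], 0], [-1, [0, 0, 16], 0], [-1, [0, 0, 0], 0], [-1, [-8, 0, 0], 0], [-1, [-8, 0, 0], 0], [-1, [-8, 0, 0], 0]]}}

```text
clock: 15.5
ee_pos: [0.5089, -0.2642, 0.262]
tcp_rot: [-0.065, 0.998, -0.022, -0.001]
ft_force: [-1.3, 0.8, 0.2]
grip_width: 0.0186
gripper_force: 59.2
```

{"fn": "drive_tool", "kwargs": {"increments": [[-1, [-8, 0, 0], 0], [-1, [-8, 0, 0], 0], [-1, [-6, 0, 0], 0], [-1, [0, 0, 0], 0], [-1, [0, 0, -10], 0], [-1, [0, 0, -30], 0], [-1, [0, 0, -40], 0], [-1, [0, 0, -25], 0], [-1, [0, 0, -5], 0], [-1, [0, 0, 0], 0]]}}

```text
clock: 16.75
ee_pos: [0.5296, -0.2564, 0.3703]
tcp_rot: [-0.065, 0.998, -0.022, -0.002]
ft_force: [-0.1, 0.3, -0.5]
grip_width: 0.0182
gripper_force: 59.1
```

```bash
python3 - <<'E'
from h import *
s,M,G,Q,c,e,f=tube()
print(s['ee_pos'],len(Q),c*1000,e,'phi',np.degrees(np.arctan2(e[0],e[2])),'foot t max',((f@e).max() if len(f) else None))
print('axis at grasp height offset',c-e*c[2]/e[2])
E
```

```text
[ 0.5296471  -0.25641015  0.37033017] 398 [49.5577807  -6.8547962  36.32706455] [0.70821352 0.00175046 0.70599614] phi 45.089835360137606 foot t max 0.11210313061401031
axis at grasp height offset [ 0.01311662 -0.00694487  0.        ]
```

{"fn": "drive_tool", "kwargs": {"increments": [[-1, [15, 0, 0], 0], [-1, [17, 0, 20], 0], [-1, [0, 0, 40], 0], [-1, [0, 0, 35], 0], [-1, [0, 0, 15], 0], [-1, [0, 0, 0], 0], [-1, [-14, 0, 0], 0], [-1, [-8, 0, 0], 0], [-1, [-8, 0, 0], 0], [-1, [-8, 0, 0], 0]]}}

```text
clock: 18.05
ee_pos: [0.5359, -0.2604, 0.2608]
tcp_rot: [-0.065, 0.998, -0.022, -0.003]
ft_force: [-3.0, -0.3, 1.1]
grip_width: 0.0177
gripper_force: 58.4
```

{"fn": "drive_tool", "kwargs": {"increments": [[-1, [0, 0, 0], 0], [-1, [0, 0, 0], 0], [-1, [0, 0, -10], 0], [-1, [0, 0, -30], 0], [-1, [0, 0, -40], 0], [-1, [0, 0, -30], 0], [-1, [0, 15, 0], 0], [-1, [0, 20, 0], 0.06], [-1, [0, 0, 0], 0.06], [-1, [0, 0, 0], 0]]}}

```text
clock: 19.3
ee_pos: [0.5308, -0.2201, 0.3678]
tcp_rot: [-0.005, 1.0, -0.021, -0.001]
ft_force: [0.7, -0.8, -0.3]
grip_width: 0.0182
gripper_force: 59.0
```

```bash
cat > plan.py <<'E'
from h import *
import sys
s,M,G,Q,c,e,f=tube()
print(s['ee_pos'],s['joints'][5],len(Q),'phi',np.degrees(np.arctan2(e[0],e[2])),'foot t',(f@e).max())
yaw=np.radians(7.5); V=np.array([.6477,.1399,.13])-.16*np.array([np.cos(yaw),np.sin(yaw),0])
c=c.copy(); c[1]=0; e=np.array([e[0],0,e[2]])/np.hypot(e[0],e[2])
# surface points -> axis: shift away from camera within the xz plane by ~4 mm
vd=(M.T@cam('side')[2][2]); pr=vd-e*(vd@e); c=c+.0045*pr/np.linalg.norm(pr)*[1,0,1]
print('axis at grasp',c-e*c[2]/e[2])
foot=c+e*((f@e).max()-.001-c@e); mid=foot-.060*e; print('mid in tool',mid, 'cap',foot-.108*e)
w=np.arctan2(M[1,1],M[0,1])-yaw
N=M@R.from_rotvec([0,0,w]).as_matrix(); T=V-N@mid-.155*N[:,2]
print('turn',w,'slant',np.degrees(np.arccos(-(N@e)[2])),'T',T,'shift now-axes',(M.T@(T-s['ee_pos'])*1000).round(1),'rotated axes',(N.T@(T-s['ee_pos'])*1000).round(1))
E
python3 plan.py
```

```text
[ 0.53078161 -0.22014168  0.36782189] -2.045173353103226 353 phi 46.52036397778868 foot t 0.11122233233560572
axis at grasp [0.00965189 0.         0.        ]
mid in tool [0.0410404  0.         0.02976539] cap [ 0.00621069  0.         -0.00326325]
turn 1.4501055651533603 slant 44.1230063883745 T [0.49492066 0.08622943 0.31631525] shift now-axes [ 32.6 308.6  38.5] rotated axes [310.3   4.8  38.5]
```

{"fn": "drive_tool", "kwargs": {"increments": [[-1, [10, 25, 0], 0], [-1, [8, 45, 0], 0], [-1, [5, 50, 0], 0], [-1, [5, 50, 0], 0], [-1, [5, 50, 0], 0], [-1, [0, 50, 0], 0], [-1, [0, 30, 0], 0], [-1, [0, 9, 0], 0.1], [-1, [0, 0, 0], 0.15], [-1, [0, 0, 0], 0.15]]}}

```text
clock: 20.6
ee_pos: [0.4951, 0.0876, 0.355]
tcp_rot: [0.196, 0.98, -0.022, 0.003]
ft_force: [0.8, -0.1, -0.8]
grip_width: 0.0176
gripper_force: 59.0
```

{"fn": "drive_tool", "kwargs": {"increments": [[-1, [0, 0, 0], 0.15], [-1, [0, 0, 0], 0.15], [-1, [0, 0, 0], 0.15], [-1, [0, 0, 0], 0.15], [-1, [0, 0, 0], 0.15], [-1, [0, 0, 0], 0.15], [-1, [0, 0, 0], 0.15], [-1, [0, 0, 20], 0], [-1, [0, 0, 18], 0], [-1, [0, 0, 0], 0]]}}

```text
clock: 21.85
ee_pos: [0.4943, 0.0856, 0.3153]
tcp_rot: [0.659, 0.752, -0.018, 0.012]
ft_force: [-0.0, 0.1, -1.0]
grip_width: 0.018
gripper_force: 58.9
```

```bash
python3 - <<'E'
from h import *
s,M,G,Q,c,e,f=tube(); yaw=np.radians(7.5); V=np.array([.6477,.1399,.13])-.16*np.array([np.cos(yaw),np.sin(yaw),0])
print(s['ee_pos'],M[:,1],len(Q),e,'phi',np.degrees(np.arctan2(e[0],e[2])),'slant',np.degrees(np.arccos(-(M@e)[2])))
ft=(f@e).max() if len(f) else np.nan; print('foot t',ft,'mid pred',G+M@np.array([.0410,0,.0298]),'V',V, 'needed',(M.T@(V-G-M@np.array([.0410,0,.0298]))*1000).round(1))
t=(Q-c)@e; print(np.percentile(t,[0,100]),'surface pt c',G+M@c, 'tool',c)
for n in('side','top'):
    a,d=snap(n); np.savez(n+'2.npz',a=a,d=d); C=cloud(n,d); q=(C-V)@M; m=(d>0)&(np.linalg.norm(C-V,axis=-1)<.03); print(n,m.sum(),C[m].mean(0) if m.any() else '')
    print(a[tuple(np.round(proj(n,[V])[0]).astype(int)[::-1])])
E
```

```text
[0.4943036  0.08555704 0.3152746 ] [ 0.99145384  0.12996356 -0.01134736] 35 [ 0.74344459 -0.01613486  0.66860287] phi 48.033967482435344 slant 45.61148475567883
foot t 0.10785989050484569 mid pred [0.48790855 0.11807066 0.12890398] V [0.48906882 0.11901581 0.13      ] needed [ 0.7  1.3 -1.1]
[-0.05238646  0.02151191] surface pt c [0.48436066 0.13044259 0.10697573] tool [ 0.05465401 -0.00166084  0.05118481]
side 20 [0.48672563 0.12164371 0.11724261]
[82 80 80]
top 0 
[101  99  82]
```

{"fn": "drive_tool", "kwargs": {"increments": [[-1, [1, 1, -1], 0], [-1, [0, 0, 0], 0], [-1, [0, 0, 0], 0], [-1, [0, 0, 0], 0], [-1, [0, 0, 0], 0], [-1, [0, 0, 0], 0], [-1, [0, 0, 0], 0], [-1, [0, 0, 0], 0], [-1, [0, 0, 0], 0], [-1, [0, 0, 0], 0]]}}

```text
clock: 23.25
ee_pos: [0.4961, 0.0869, 0.3186]
tcp_rot: [0.66, 0.751, -0.017, 0.014]
ft_force: [0.6, -0.1, 0.3]
grip_width: 0.0181
gripper_force: 58.9
```

```bash
python3 -c "
from h import *
s=ctrl.state(); print(s['ee_pos'],abs(s['qd']).max(),s['gripper_force']); print(order.finish_job())"
```

```text
[0.49610844 0.08688918 0.31858667] 0.0016789380752247221 58.937031626701355
the job is handed in; nothing more can be done
None
```

The job is handed in at about 23 s: the knob pointer is within about 1.5° of its index, and the long tube is held still at a measured slant of about 45°, cap up, with its middle within a few millimetres of the view point by calculation; the stand, timer and pen were not re-imaged after the final move.

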